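# Steady the trivet, set down the teapot, start the timer

### The job

Tea for the gingerbread bakers: the iron trivet lies skewed across the gap between the two pastry boards and rocks, so turn it where it is, without lifting it away, until all four feet stand on the table in the gap and it is steady. Then set the hot teapot down gently, upright, in the middle of the trivet. Last, start the steeping timer: slide it back against the edge of the far board and, braced there, press its key fully in, then leave it lying there; do not disturb the bowl, cup or stamp.

Things in the scene. Friction and masses are not known exactly. Their poses are not given: they have to be found in the camera images.
- boards: Two light wooden pastry boards, 15 mm thick, flat on the table and immovable, with a straight gap 146 mm wide between their facing edges. Origin: on the table top, on the middle line of the gap. x runs across the gap from the near board (smaller, towards the robot) to the far board, y along the gap, z up. A rolling pin, 48 mm thick, lies still on the far board at x = +323 mm, along y.
- near_edge (a point): Middle of the near board's edge along the gap, on its top: x = -73, y = -30, z = 15 mm in the boards' frame. This edge is 220 mm long (y = -140 to +80 mm); the board is 300 mm deep.
- far_edge (a point): Middle of the far board's edge along the gap, on its top: x = +73, y = +110, z = 15 mm in the boards' frame. This edge is 540 mm long (y = -160 to +380 mm); the board is 330 mm deep.
- trivet: Loose dark cast-iron trivet, 0.4 to 0.6 kg, 132 mm square, 32 mm high: a barred deck on four round-ended feet, 12 mm thick, 22 mm long, at x, y = +-60 mm; a hanging eye sticks out 27 mm at +x. Origin: centre, level with the feet's ends. At the start opposite feet stand on the boards and it leans up to 0.2 rad. Feet fit the gap with sides parallel to it within 0.1 rad (any way round), centred within 5 mm.
- trivet_bar (a point): Middle of the trivet's centre bar, a good place to hold it: 27 mm above the feet's ends. The bar runs along the trivet's x, 116 mm long, 10 mm wide, 10 mm high (22 to 32 mm above the feet's ends). Beside it the deck is open to 35 mm either side, where thinner parallel bars run at y = +-38 mm; frame bars lie at x, y = +-62 mm.
- teapot: Loose steel teapot, 0.45 to 0.8 kg, standing on the table. Flat base 104 mm across, belly 124 mm, 98 mm high to the shoulder, fixed lid with a knob up to 122 mm. Origin: centre of its base, z up, spout along +x reaching 100 mm out. A fixed stirrup handle stands over the lid in its x-z plane, with a straight black grip on top.
- teapot_grip (a point): Middle of the teapot's black grip: 164 mm above the base, over its centre. The grip is a level bar 70 mm long (along the teapot's x), 16 mm wide and 14 mm high, free all round; 42 mm lie between this point and the lid knob below.
- timer: Loose small white kitchen timer, about 0.12 kg, lying flat on the table, display up: 60 mm deep (x), 66 mm wide (y), 20 mm high. Origin: centre of its underside. Its flat back edge (+x, 30 mm from the origin) faces the far board; its start key stands out of the opposite edge. Pushed at the key it slides over the table at about 1 N, before the key gives.
- key_face (a point): Middle of the outer face of the timer's start key: 38 mm from the timer's origin towards its -x, 10.5 mm above the table. The key is 30 mm wide and 12 mm high.
- timer_key (a joint): Travel of the start key: 0 out, 0.004 m fully in (towards the timer's +x). It springs back; it begins to give at about 2 N and is fully in at about 4.5 N.
- bowl: Bystander: loose white ceramic mixing bowl, 124 mm across, 62 mm high, on the table; origin at the centre of its underside.
- cup: Bystander: loose paper cup, 72 mm across, 85 mm high, on the far board; origin at the centre of its underside.
- stamp: Bystander: loose wooden biscuit stamp, 52 mm across, 70 mm high, on the far board; origin at the centre of its underside.
Not all that is in view belongs to the job. There is more than one size of the teapot; the job needs the smaller.

How it is judged:
By the outcome, as a careful person would: the job done as asked, in the order asked, and still so for the second after the job is handed in, with the robot touching nothing.
It also fails if it takes over 69 s, if anything falls off the work surface, if the arm or the gripper's body presses on something with over 40 N, if the wrist force passes 120 N, or if a joint passes its speed limit or range.

### The arm

A 6-joint arm with a two-finger parallel gripper is mounted at the origin on the work surface. World frame = base frame: x ahead of the robot, y to its left, z up, the work surface at z = 0. Lengths are in mm, angles in rad, forces in N, time in s.
With the tool pointing down it reaches from about 325 to 850 mm from the base axis. Payload 15.5 kg.
Tool frame: the origin (TCP) lies midway between the tips of the shut fingers; the grasp point (between the pads) lies 19 mm behind it; z points along the fingers, y is the line along which they close (so a half turn about z gives the same grasp; the last joint's range is limited). The gripper opens to 91 mm and grips with 3 to 60 N. Pads are 32 mm wide; open, the fingers measure 118 mm over their backs; the gripper's body (76 mm by 178 mm) begins 60 mm behind the grasp point.
Start: joints at [-1.325, 0.494, 1.345, -0, 1.302, -0.096], TCP at [208.902, -589.055, 213.915] pointing down, gripper open.
Joint ranges: [-2.91, 2.91], [-0.82, 2.16], [0.22, 2.67], [-1.22, 4.37], [0.12, 2.79], [-3.08, 3.08]. Speed limits (rad/s): [1.89, 1.89, 2.57, 3.01, 3.01, 3.01].

### API

Orientations are given as a unit quaternion [x, y, z, w].
In Python, from bench import env gives the robot as it stands.
- The arm moves only by the tool play_rows, never from a script. Its argument "increments" is a list of rows, each a list of 7 numbers: the shift along the tool's x, y, z in m, then the turn, a rotation vector about the tool's x, y, z in rad, then the closure, from 0 (fully open) to 1 (shut). In form: [[x, y, z, ax, ay, az, claw], ...]. A call has 1 to 12 rows; each row is the pose to reach, as a shift and turn from the pose commanded when the call began, along the tool's axes at that moment; what a row does not reach only later rows make up. A row lasts 1/8 s, in which the tool goes at most 62.5 mm and 10.7 degrees, less where a joint would pass 70% of its speed; a pose out of reach is approached as far as the arm can. A call with a gripper value outside its range is refused whole. The fingers move at their own pace and stop on an object; the grip force is fixed at half the most. Time passes only in rows, so rows that repeat a pose let the fingers close. It gives the time, the measured TCP pose, the force, the opening and the grip force at its end, in the units of the state.
- env.read_state(): the state, without advancing time (a new reading comes with each control period).
- env.get_image(name): name is "scene" or "side" or "wrist"; returns a dict with "frame" (400x640x3 uint8, red, green, blue), "mtx" (3x3 intrinsics, pixels), "dist_coeffs" ([k1, k2, p1, p2, k3] as OpenCV has them; the pictures are not rectified), "position" and "orientation" of the camera in the world; the wrist camera has in their place "T_tool_cam" (4x4, takes a point from camera to tool coordinates, whose origin is the TCP and whose axes are the flange's). Camera axes: x right, y up, looking along -z (the intrinsics and any distortion apply to the point x, -y, -z); pixel columns grow to the right and rows downward; lengths in mm; the calibration is good to about 2 mm. A picture is of the moment at which its call begins: read the wrist's pose just before it. There is no depth.
- env.finish_job(): hands the job in; it is judged then, once.
The state is a dict: "time_s": time; "joints": joint angles; "joint_velocities": joint speeds; "tau": joint torques, N m; "eef_pos": TCP position; "ee_rot": TCP orientation; "wrist_force": force on the tool from outside, world axes, zero at the start; "torque": the same for the moment, N m; "width": opening from 0.0 (shut) to 1.0 (fully open); "grip_force": force on a finger pad.
Only numpy, scipy, OpenCV 4.12 (cv2) and the standard library are available. Lean on these libraries where they do the work, as an engineer would, in place of code of your own. Each camera call takes 0.05 s, during which the arm holds its last target. There are 200 camera calls.

## Working session

There is one attempt and no reset: what is moved stays moved. The work goes in short steps, Python scripts to look and compute and a tool call to move; the robot and the scene stay as the last step left them, time stands still between calls to the robot, and variables do not carry over. Pictures are saved under pics/ and viewed, at most 10 in all, crops included, and the job is handed in when it is done.

Besides the shell and the picture viewer there is one more tool, called after ">>>" as name(argument=value, ...) on one line, values as JSON. play_rows: Moves the arm, as the interface text tells. Its arguments: {"type":"object","properties":{"increments":{"type":"array"}},"required":["increments"]}

```bash
ls; mkdir -p pics; cat > h.py <<'E'
import numpy as np, cv2
from scipy.spatial.transform import Rotation as R
from bench import env
def cam(name):
    s=env.read_state(); d=env.get_image(name)
    if name=="wrist":
        T=np.eye(4);T[:3,:3]=R.from_quat(s["ee_rot"]).as_matrix();T[:3,3]=s["eef_pos"]
        C=T@np.array(d["T_tool_cam"])
        d["P"]=C[:3,3];d["M"]=C[:3,:3]
    else:
        d["P"]=np.array(d["position"]);d["M"]=R.from_quat(d["orientation"]).as_matrix()
    return d
def rays(d,px):
    u=cv2.undistortPoints(np.array(px,float).reshape(-1,1,2),np.array(d["mtx"]),np.array(d["dist_coeffs"])).reshape(-1,2)
    v=np.c_[u[:,0],-u[:,1],-np.ones(len(u))]@d["M"].T
    return v/np.linalg.norm(v,axis=1,keepdims=True)
def plane(d,px,z):
    v=rays(d,px); return d["P"]+v*((z-d["P"][2])/v[:,2])[:,None]
def tri(d1,p1,d2,p2):
    out=[]
    for a,b in zip(rays(d1,p1),rays(d2,p2)):
        A=np.c_[a,-b]; t=np.linalg.lstsq(A,d2["P"]-d1["P"],rcond=None)[0]
        q1=d1["P"]+a*t[0];q2=d2["P"]+b*t[1]; out.append(np.r_[(q1+q2)/2,np.linalg.norm(q1-q2)])
    return np.array(out)
def proj(d,X):
    c=(np.atleast_2d(X)-d["P"])@d["M"]; c=c*[1,-1,-1]
    return cv2.projectPoints(c,np.zeros(3),np.zeros(3),np.array(d["mtx"]),np.array(d["dist_coeffs"]))[0].reshape(-1,2)
def save(d,n): 
    cv2.imwrite(f"pics/{n}.png",d["frame"][:,:,::-1])
import pickle
def dump(d,n): pickle.dump(d,open(f"{n}.pkl","wb"))
def load(n): return pickle.load(open(f"{n}.pkl","rb"))
E
python3 - <<'E'
from h import *
ims=[]
np.set_printoptions(precision=3,suppress=True)
print(env.read_state())
for n in ["scene","side","wrist"]:
    d=cam(n);dump(d,n+"0");print(n,d["P"],d["M"][:,2]);ims.append(d["frame"]); save(d,n+"0")
E
```

```text
pics
{'time_s': 0.0, 'joints': array([-1.325,  0.494,  1.346,  0.   ,  1.302, -0.095]), 'joint_velocities': array([-0.   ,  0.001,  0.001, -0.001,  0.   , -0.001]), 'tau': array([  0.003, -87.881, -38.184,   0.071,   0.053,  -0.   ]), 'eef_pos': array([ 208.83 , -588.666,  213.35 ]), 'ee_rot': array([ 0.986,  0.17 , -0.   , -0.001]), 'wrist_force': array([-0.208, -0.352,  0.362]), 'torque': array([0.02 , 0.014, 0.034]), 'grip_force': 0.0, 'width': 0.9972618938023313}
scene [1438.669 -531.595 1381.73 ] [ 0.55  -0.235  0.802]
side [  61.091  747.695 1396.569] [-0.327  0.548  0.77 ]
wrist [ 280.484 -564.173  383.71 ] [0.253 0.089 0.963]
```

View pics/scene0.png

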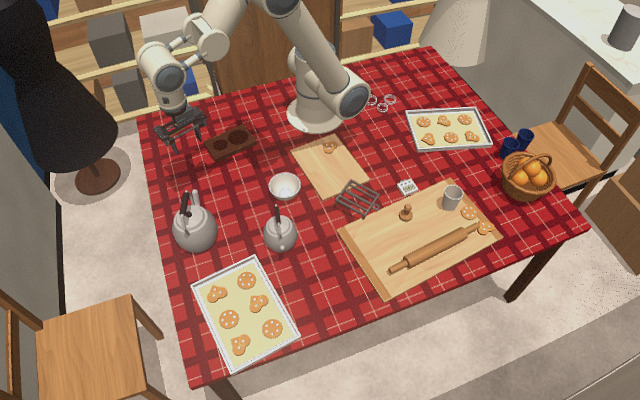

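View pics/side0.png

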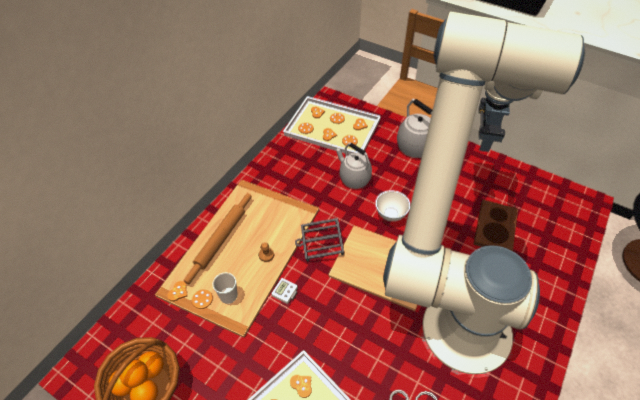

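The scene picture shows two teapot candidates: a big one at (195,228) and a small one at (280,233). In side they are at (417,135) and (355,168), and the smaller one is the target. The trivet is at (357,198), the timer at (407,187), the bowl at (284,186), the stamp at (405,213) and the cup at (453,197). Next I check these in a close crop.

```bash
python3 - <<'E'
from h import *
np.set_printoptions(precision=1,suppress=True)
a=load("scene0")["frame"][125:275,250:450]; b=load("side0")["frame"][130:310,240:420]
A=cv2.resize(a,None,fx=4,fy=4,interpolation=cv2.INTER_CUBIC)
B=cv2.resize(b,None,fx=3.3,fy=3.3,interpolation=cv2.INTER_CUBIC)
cv2.imwrite("pics/cropA.png",A[:,:,::-1]);cv2.imwrite("pics/cropB.png",B[:,:,::-1])
s=load("scene0");d=load("side0")
# boards colour masks
for n,c in(("scene",s),("side",d)):
    h=cv2.cvtColor(c["frame"],cv2.COLOR_RGB2HSV)
    m=cv2.inRange(h,(12,50,120),(24,170,255))
    m=cv2.morphologyEx(m,cv2.MORPH_OPEN,np.ones((3,3)))
    cs,_=cv2.findContours(m,cv2.RETR_EXTERNAL,cv2.CHAIN_APPROX_SIMPLE)
    for q in cs:
        if cv2.contourArea(q)>1500:
            p=cv2.approxPolyDP(q,4,True).reshape(-1,2)
            print(n,cv2.contourArea(q));print(np.c_[p,plane(c,p,15)[:,:2]])
E
```

```text
scene 9223.0
[[  130.    293.    623.5  -924.2]
 [   43.    320.    620.1 -1236.1]
 [   43.    328.    650.1 -1237.4]
 [   35.    332.    655.5 -1266.8]
 [   39.    399.    889.6 -1266.7]
 [  119.    399.    968.6 -1011.4]
 [  146.    389.    965.8  -924.9]]
scene 10236.0
[[ 451.   179.   588.9  371. ]
 [ 337.   229.   640.4 -159. ]
 [ 383.   301.   963.3 -125.8]
 [ 501.   238.   907.1  399.3]
 [ 465.   194.   677.1  383.2]
 [ 453.   210.   726.8  295.2]
 [ 443.   207.   699.7  265.6]
 [ 443.   190.   626.5  309.6]
 [ 454.   184.   616.3  368.6]]
scene 2732.0
[[ 335.   134.   177.9   24.4]
 [ 291.   150.   198.4 -187.7]
 [ 322.   199.   490.2 -159.9]
 [ 341.   192.   485.6  -77.2]
 [ 350.   179.   437.6  -17.2]
 [ 369.   180.   470.5   52.5]]
scene 2863.5
[[ 530.   127.   455.3  895.6]
 [ 535.   137.   517.5  875.7]
 [ 528.   154.   592.2  774.7]
 [ 539.   155.   615.3  819.8]
 [ 545.   163.   663.7  815. ]
 [ 548.   158.   644.9  848.2]
 [ 543.   155.   622.   837.8]
 [ 552.   158.   651.6  866.2]
 [ 554.   179.   751.8  793.3]
 [ 540.   193.   789.5  684.4]
 [ 555.   183.   771.   
[... 4651 characters left out ...]
-796.2]
 [  390.     88.    720.9  -924. ]
 [  383.     95.    725.7  -861.8]
 [  374.     88.    783.8  -885.5]
 [  390.     65.    799.4 -1084.1]]
side 2747.5
[[  439.     61.    608.9 -1240.2]
 [  494.     69.    356.4 -1320.2]
 [  499.     56.    369.5 -1438.8]
 [  499.     71.    330.6 -1317.5]
 [  570.     82.     14.6 -1414.2]
 [  577.     66.     13.9 -1563.8]
 [  444.     40.    657.4 -1425.7]]
side 80889.0
[[    0.    399.   1044.    884. ]
 [  359.     37.   1043.8 -1219.4]
 [  403.     51.    795.8 -1224.4]
 [  411.     10.    926.4 -1608. ]
 [  437.     18.    770.8 -1606.4]
 [  426.     12.    846.8 -1632.5]
 [  426.      0.    899.2 -1754.4]
 [    0.      0.   3021.2  -499.1]]
```

View pics/cropA.png

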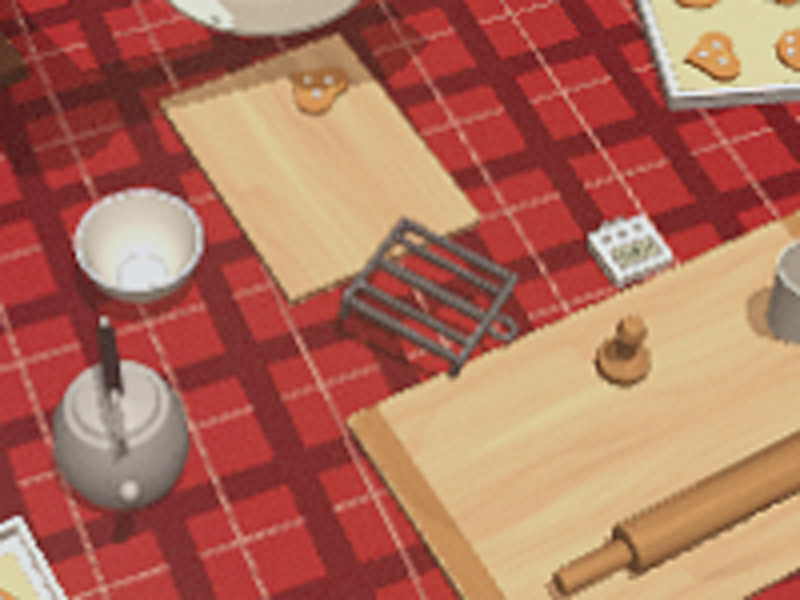

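View pics/cropB.png

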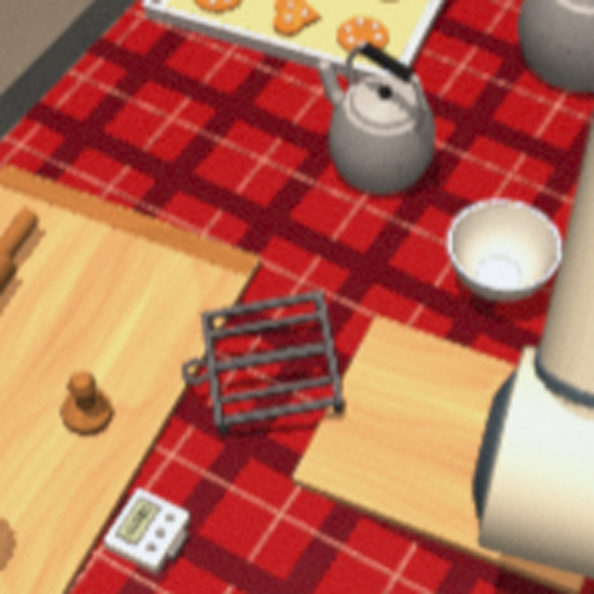

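The crops confirm the small teapot, a plain grey pot with its spout along +x, at scene (280,233). The trivet's eye points at scene (377,207). The timer lies at (407,187) with its key towards the robot. Next I triangulate from the two views.

```bash
python3 - <<'E'
from h import *
np.set_printoptions(precision=1,suppress=True)
s=load("scene0");d=load("side0")
A=lambda p:(np.array(p,float)+.5)/4+[250,125]-.5
B=lambda p:(np.array(p,float)+.5)/3.3+[240,130]-.5
L={"nc1":((292,301),(375,318)),"nc2":((480,220),(295,483)),"fc1":((350,415),(258,262)),
"tr+x+y":((513,275),(222,425)),"tr+x-y":((457,360),(207,318)),"tr-x+y":((403,225),(338,405)),"tr-x-y":((347,297),(322,296)),"eye":((507,328),(193,372)),
"grip+":((112,390),(367,48)),"grip-":((104,318),(408,75)),"knob":((112,398),(385,92)),
"bowl":((140,245),(503,250)),"timer":((630,245),(150,525))}
for k,(a,b) in L.items(): print(k,tri(s,A([a]),d,B([b]))[0])
print("far2",tri(s,[[451,179]],d,[[248,327]])[0])
print("timer corners scene z20",plane(s,A([(588,238),(637,212),(672,250),(620,282)]),18)[:,:2])
print("timer corners side z20",plane(d,B([(137,490),(190,515),(160,570),(105,540)]),18)[:,:2])
E
```

```text
nc1 [ 489.8 -157.7    8.1    1.2]
nc2 [461.2  59.6   4.3   2.2]
fc1 [ 636.2 -156.1   11.4    1. ]
tr+x+y [552.3  51.   26.2   1.3]
tr+x-y [632.1 -46.7  38.2   0.3]
tr-x+y [460.9 -26.8  33.9   0.1]
tr-x-y [ 537.1 -121.3   56.5    3.2]
eye [610.8  15.3  31.2   2. ]
grip+ [ 628.  -374.4  162.9    0.7]
grip- [ 563.9 -356.7  171.8    6.4]
knob [ 600.7 -370.6  110.4    1.8]
bowl [ 401.6 -281.9   50.2    0.5]
timer [554.9 180.3  18.1   4.2]
far2 [584.8 356.   22.5  26.6]
timer corners scene z20 [[532.8 146.3]
 [520.8 209. ]
 [577.6 218.5]
 [594.2 150.3]]
timer corners side z20 [[586.3 153.3]
 [526.2 149.3]
 [518.4 213.5]
 [581.7 214.7]]
```

>>> play_rows(increments=[[0.046,-0.037,0,0,0,-0.03,0],[0.092,-0.074,0,0,0,-0.06,0],[0.138,-0.112,0,0,0,-0.09,0],[0.184,-0.15,0,0,0,-0.12,0],[0.23,-0.187,0,0,0,-0.15,0],[0.276,-0.224,0,0,0,-0.18,0],[0.322,-0.262,0,0,0,-0.22,0],[0.368,-0.3,0,0,0,-0.26,0],[0.414,-0.336,0,0,0,-0.29,0],[0.46,-0.373,0.005,0,0,-0.32,0],[0.502,-0.409,0.01,0,0,-0.342,0],[0.502,-0.409,0.01,0,0,-0.342,0]])

```text
time_s: 1.65
eef_pos: [546.4, -32.6, 203.3]
ee_rot: [0.942, 0.337, -0.0, -0.0]
wrist_force: [-0.3, -0.4, -0.4]
width: 1.0
grip_force: 0.0
```

```bash
python3 - <<'E'
from h import *
np.set_printoptions(precision=3,suppress=True)
s=env.read_state();print(s["eef_pos"],s["ee_rot"],s["joints"],s["joint_velocities"])
d=cam("wrist");dump(d,"w1");save(d,"w1");print(d["P"],d["M"])
E
```

```text
[546.363 -32.642 203.282] [ 0.942  0.337 -0.    -0.   ] [-0.169  0.396  1.552  0.001  1.194  0.714] [-0.068 -0.021  0.031 -0.018  0.004 -0.04 ]
[605.267  14.628 373.599] [[ 0.634  0.745  0.208]
 [-0.773  0.611  0.17 ]
 [-0.    -0.268  0.963]]
```

View pics/w1.png

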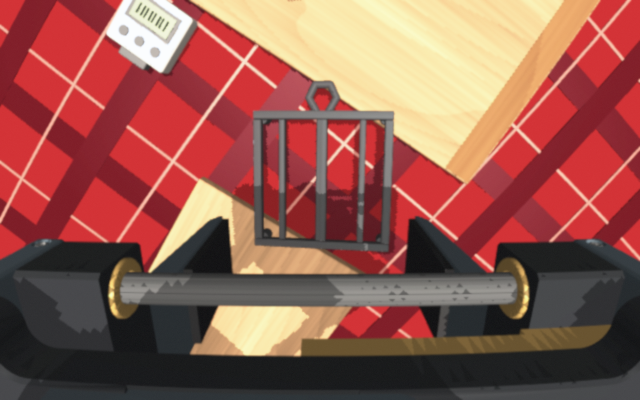

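Wrist view: the trivet's deck corners are at about (256,115), (392,115), (389,249) and (257,244), with the centre bar at column 322 and the eye at (321,95). The timer is at (150,37). I take a second wrist view from a shifted place.

>>> play_rows(increments=[[0.015,-0.05,0,0,0,0,0],[0.03,-0.1,0,0,0,0,0],[0.03,-0.1,0,0,0,0,0],[0.03,-0.1,0,0,0,0,0]])

```text
time_s: 2.2
eef_pos: [505.5, 59.8, 204.1]
ee_rot: [0.942, 0.335, 0.0, 0.0]
wrist_force: [-0.1, -0.6, 0.3]
width: 0.999
grip_force: 0.0
```

```bash
python3 - <<'E'
from h import *
d=cam("wrist");dump(d,"w2")
a=load("w1")["frame"][60:270,230:430];b=d["frame"]
A=cv2.resize(a,None,fx=2,fy=2,interpolation=cv2.INTER_CUBIC)
C=np.zeros((600,800,3),np.uint8)
C[:,:]=0
B=cv2.resize(b[0:300,150:550],None,fx=2,fy=2,interpolation=cv2.INTER_CUBIC)
cv2.imwrite("pics/w2.png",B[:,:,::-1])
E
```

```text
(no output)
```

View pics/w2.png

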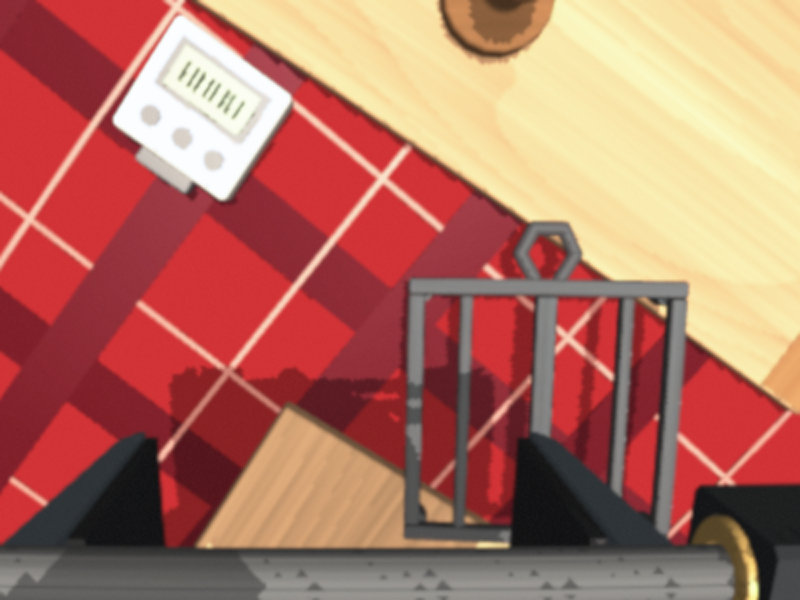

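```bash
python3 - <<'E'
from h import *
np.set_printoptions(precision=1,suppress=True)
res={}
for n,(r0,r1,c0,c1) in {"w1":(75,262,235,408),"w2":(100,272,340,505)}.items():
    d=load(n);h=cv2.cvtColor(d["frame"],cv2.COLOR_RGB2HSV)
    m=cv2.inRange(h,(0,0,40),(179,70,170));M=np.zeros_like(m);M[r0:r1,c0:c1]=m[r0:r1,c0:c1]
    res[n]=(d,M)
    ys,xs=np.nonzero(M);P=np.c_[xs,ys]
    for sx,sy in((-1,-1),(1,-1),(-1,1),(1,1)): print(n,P[np.argmax(P@[sx,sy])],end=" ")
    for r in(130,160,190,215,235,258):
        if r>=r1: continue
        k=np.nonzero(np.diff(np.r_[0,M[r]>0,0].astype(int)))[0]; print("\n",n,"row",r,k,end="")
    print()
# timer white mask in w2
d=load("w2");h=cv2.cvtColor(d["frame"],cv2.COLOR_RGB2HSV)
m=cv2.inRange(h,(0,0,140),(179,60,255));m[110:]=0;m[:,310:]=0
c=max(cv2.findContours(m,cv2.RETR_EXTERNAL,cv2.CHAIN_APPROX_SIMPLE)[0],key=cv2.contourArea)
p=cv2.approxPolyDP(c,3,True).reshape(-1,2);print(np.c_[p,plane(d,p,20)])
q=(np.array([[137,155],[190,193],[283,95],[167,165]])+.5)/2+[150,0]-.5
print("key edge top/ z16",plane(d,q,15))
w1=load("w1");w2=d
# far board edge, near board corner in w2
e=(np.array([[300,75],[600,275],[790,410],[288,403]])+.5)/2+[150,0]-.5
print("board",plane(d,e,15))
E
```

```text
w1 [254 111] w1 [393 112] w1 [255 244] w1 [388 249] 
 w1 row 130 [253 263 279 286 317 327 360 366 385 393]
 w1 row 160 [254 263 279 286 317 327 359 365 384 393]
 w1 row 190 [254 263 279 286 316 327 358 365 383 391]
 w1 row 215 [254 264 279 285 316 326 357 364 382 390]
 w1 row 235 [255 271 279 285 316 326 357 363 378 389]
 w1 row 258 []
w2 [356 139] w2 [492 141] w2 [352 267] w2 [484 271] 
 w2 row 130 [409 416 432 440]
 w2 row 160 [354 362 380 386 418 428 460 467 483 493]
 w2 row 190 [354 362 379 385 416 426 458 465 481 491]
 w2 row 215 [353 361 379 384 415 425 456 463 480 489]
 w2 row 235 [353 360 378 383 428 445 455 461 478 487]
 w2 row 258 [352 363 377 382 446 473 476 485]
[[238.    8.  580.8 215.1  20. ]
 [206.   60.  524.7 211.6  20. ]
 [221.   73.  523.9 193.3  20. ]
 [218.   78.  518.3 192.9  20. ]
 [242.   95.  519.9 165.3  20. ]
 [246.   90.  526.1 165.   20. ]
 [261.  100.  527.7 148.   20. ]
 [295.   48.  585.8 152.   20. ]]
key edge top/ z16 [[518.4 194.3  15. ]
 [520.  163.3  15. ]
 [584.4 155.8  15. ]
 [523.7 180.   15. ]]
board [[ 596.5  155.1   15. ]
 [ 618.6  -21.1   15. ]
 [ 634.6 -154.7   15. ]
 [ 466.    59.8   15. ]]
```

```bash
python3 - <<'E'
from h import *
np.set_printoptions(precision=1,suppress=True)
w1=load("w1");w2=load("w2")
t=tri(w1,[[253.5,111],[393.5,112],[254.5,244.5],[389,249.5]],w2,[[354,139.5],[493.5,141.5],[351.5,268],[484,273]])
print(t)
# bar centre line points at both via plane intersection: bar as 3D line from two views
def nrm(d,a,b): 
    v=rays(d,[a,b]);n=np.cross(v[0],v[1]);return n/np.linalg.norm(n)
n1=nrm(w1,(321.5,130),(320.5,235));n2=nrm(w2,(422.5,160),(419.5,215))
u=np.cross(n1,n2);u/=np.linalg.norm(u);u*=np.sign(u[0])
# point on line with given ray w1 (321,180)
v=rays(w1,[[321.2,180]])[0];k=n2@(w2["P"]-w1["P"])/(n2@v);print("bar dir",u*100,"pt",w1["P"]+k*v)
c=t[:,:3];ex=(c[0]+c[1]-c[2]-c[3]);ex/=np.linalg.norm(ex);ey=c[0]+c[2]-c[1]-c[3];ey/=np.linalg.norm(ey)
n=np.cross(ex,ey);print("ex",ex*100,"n",n*100,c.mean(0), np.linalg.norm(c[0]-c[1]),np.linalg.norm(c[0]-c[2]))
s=env.read_state();print(s["eef_pos"],R.from_quat(s["ee_rot"]).as_matrix())
E
```

```text
[[ 555.6   54.4   25.4    0.6]
 [ 638.4  -46.3   43.5    0.2]
 [ 454.8  -26.1   44.2    0.5]
 [ 538.8 -127.2   59.7    0.6]]
bar dir [77.5 62.5 -8.9] pt [547.3 -36.2  41.3]
ex [ 77.2  62.1 -13.5] n [ 2.4 18.4 98.3] [546.9 -36.3  43.2] 131.68374801989742 130.37579574594758
[505.8  59.5 204.1] [[ 0.8  0.6  0. ]
 [ 0.6 -0.8 -0. ]
 [ 0.   0.  -1. ]]
```

```bash
cat >> h.py <<'E'
def yaw(ex,n=(0,0,1)):
    z=-np.array(n,float);z/=np.linalg.norm(z);x=np.array(ex,float);x-=z*(x@z);x/=np.linalg.norm(x)
    return np.c_[x,np.cross(z,x),z]
def go(pos,Rt):
    s=env.read_state();Rc=R.from_quat(s["ee_rot"]).as_matrix()
    return np.round(np.r_[Rc.T@(np.array(pos,float)-s["eef_pos"])/1000,R.from_matrix(Rc.T@Rt).as_rotvec()],4)
E
python3 - <<'E'
from h import *
n=np.array([.024,.184,.983]);ex=np.array([.773,.622,-.135]);c=np.array([547.1,-36.2,43.5])
Rt=yaw(ex,n)
for h in(60,10,-24): print(h,go(c+n*h,Rt))
E
```

```text
60 [-0.0202  0.0927  0.1016 -0.1277 -0.1357 -0.0047]
10 [-0.0269  0.099   0.1508 -0.1277 -0.1357 -0.0047]
-24 [-0.0315  0.1034  0.1842 -0.1277 -0.1357 -0.0047]
```

>>> play_rows(increments=[[-0.01,0.046,0.05,-0.06,-0.07,0,0.71],[-0.0202,0.0927,0.1,-0.128,-0.136,-0.005,0.71],[-0.0202,0.0927,0.1016,-0.128,-0.136,-0.005,0.71],[-0.0202,0.0927,0.1016,-0.128,-0.136,-0.005,0.71],[-0.0235,0.096,0.126,-0.128,-0.136,-0.005,0.71],[-0.0269,0.099,0.151,-0.128,-0.136,-0.005,0.71],[-0.0269,0.099,0.151,-0.128,-0.136,-0.005,0.71]])

```text
time_s: 3.12
eef_pos: [546.5, -33.1, 53.4]
ee_rot: [0.938, 0.335, -0.043, 0.082]
wrist_force: [0.2, -0.8, 1.3]
width: 0.297
grip_force: 0.0
```

```bash
python3 - <<'E'
from h import *
d=cam("wrist");save(d,"w3")
n=np.array([.024,.184,.983]);ex=np.array([.773,.622,-.135]);c=np.array([547.1,-36.2,43.5])
Rt=yaw(ex,n)
for h in(10,-24): print(h,go(c+n*h,Rt))
E
```

```text
10 [-0.0006  0.001   0.0011 -0.0001 -0.0005  0.0008]
-24 [-0.0006  0.0011  0.0351 -0.0001 -0.0005  0.0008]
```

View pics/w3.png

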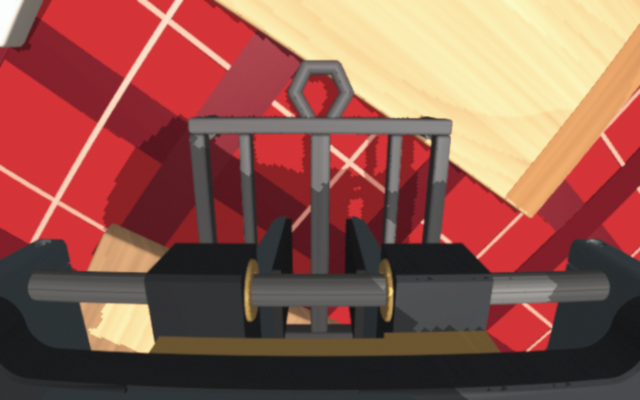

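The fingers at (272,270) and (362,270) straddle the centre bar at column 320 evenly, clear of the thin bars. Descend and close.

>>> play_rows(increments=[[-0.0005,0.001,0.018,0,0,0,0.71],[-0.0005,0.001,0.035,0,0,0,0.71],[-0.0005,0.001,0.035,0,0,0,0.71],[-0.0005,0.001,0.035,0,0,0,1],[-0.0005,0.001,0.035,0,0,0,1],[-0.0005,0.001,0.035,0,0,0,1]])

```text
time_s: 3.92
eef_pos: [546.7, -40.4, 19.2]
ee_rot: [0.937, 0.336, -0.042, 0.083]
wrist_force: [-0.5, 1.4, 4.6]
width: 0.106
grip_force: 30.0
```

```bash
python3 - <<'E'
from h import *
c=np.array([547.1,-36.2,0]);xb=np.array([.992,.1247,0]);yb=np.array([-.1247,.992,0])
s=env.read_state();p=s["eef_pos"];print(p,R.from_quat(s["ee_rot"]).as_matrix()[:,2])
t=538.3*xb+(c@yb)*yb
Rt=yaw(xb); print(t)
n=np.array([.024,.184,.983])
p0=p
for k,f,z in((0,0,0),(1,0,8),(2,1,8)):pass
print("lift 10 ",go(p+[0,0,10],R.from_quat(s["ee_rot"]).as_matrix()))
from scipy.spatial.transform import Slerp
R0=R.from_quat(s["ee_rot"]);S=Slerp([0,1],R.concatenate([R0,R.from_matrix(Rt)]))
print("level yaw now",R0.as_euler("xyz"))
a=p.copy();b=np.array([t[0],t[1],34.])
for f in(.25,.5,.75,1): print(f,go(a+(b-a)*f+[0,0,10*(1-f)],S(f).as_matrix()))
for z in(20,12,8): print(z,go([t[0],t[1],z],Rt))
E
```

```text
[546.73503191 -40.4046792   19.18096399] [-0.02346725 -0.18408387 -0.98263036]
[546.97908112 -36.17468984   0.        ]
lift 10  [-0.0014  0.0013 -0.0098  0.      0.      0.    ]
level yaw now [3.01275967 0.13544045 0.67929577]
0.25 [-0.0008  0.0007 -0.0112  0.0407  0.024   0.1403]
0.5 [-0.0003  0.     -0.0126  0.0814  0.0481  0.2807]
0.75 [ 3.000e-04 -6.000e-04 -1.400e-02  1.222e-01  7.210e-02  4.210e-01]
1 [ 0.0008 -0.0012 -0.0153  0.1629  0.0962  0.5613]
20 [ 0.0027 -0.003  -0.0016  0.1629  0.0962  0.5613]
12 [ 0.0038 -0.004   0.0063  0.1629  0.0962  0.5613]
8 [ 0.0043 -0.0045  0.0102  0.1629  0.0962  0.5613]
```

>>> play_rows(increments=[[-0.0014,0.0013,-0.0098,0,0,0,1],[-0.0008,0.0007,-0.0105,0.041,0.024,0.14,1],[-0.0003,0,-0.0105,0.081,0.048,0.281,1],[0.0005,-0.001,-0.01,0.122,0.072,0.421,1],[0.0016,-0.002,-0.0094,0.163,0.096,0.561,1],[0.0016,-0.002,-0.0094,0.163,0.096,0.561,1],[0.0016,-0.002,-0.0094,0.163,0.096,0.561,1]])

```text
time_s: 4.8
eef_pos: [546.7, -36.4, 27.7]
ee_rot: [0.998, 0.064, -0.001, 0.0]
wrist_force: [-0.4, 0.1, -5.6]
width: 0.108
grip_force: 30.0
```

```bash
python3 - <<'E'
from h import *
np.set_printoptions(precision=3,suppress=True)
s=env.read_state();print(s["eef_pos"],R.from_quat(s["ee_rot"]).as_matrix())
d=cam("wrist");save(d,"w4");dump(d,"w4");dump(cam("scene"),"s4");dump(cam("side"),"d4")
E
```

```text
[546.691 -36.373  27.697] [[ 0.992  0.128 -0.001]
 [ 0.128 -0.992 -0.001]
 [-0.001  0.001 -1.   ]]
```

View pics/w4.png

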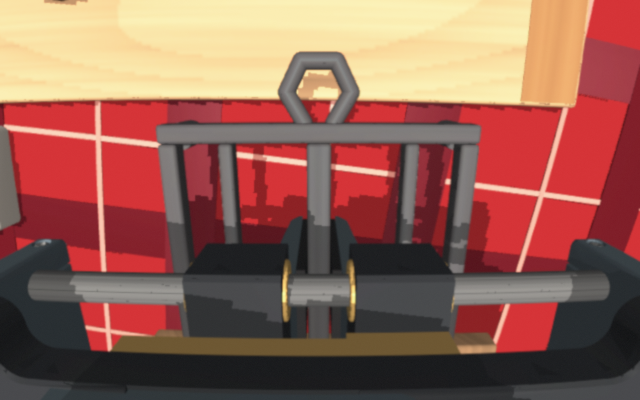

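```bash
python3 - <<'E'
from h import *
np.set_printoptions(precision=1,suppress=True)
d=load("w4");g=cv2.cvtColor(d["frame"],cv2.COLOR_RGB2HSV).astype(int)
xb=np.array([.992,.128])
for c in (60,120,180,240,400,450,500,550):
    hh=g[:,c]
    r=[i for i in range(60,140) if not(14<=hh[i,0]<=28)][0]-.5
    rr=[i for i in range(108,150) if hh[i,1]<70]
    P=plane(d,[[c,r]],15)[0];F=plane(d,[[c,rr[0]-.5]],51.7)[0] if rr else np.zeros(3)
    print(c,r,P[:2],P[:2]@xb,(rr[0] if rr else None),F[:2],F[:2]@xb)
E
```

```text
60 99.5 [605.9 105.9] 614.6276834563562 132 [595.8  79.8] 601.2399755934412
120 98.5 [609.6  72.9] 614.1083547225209 139 [595.8  52.9] 597.7706557105632
180 98.5 [613.   41.6] 613.4234422750785 123 [605.3  27.5] 603.9494827651232
240 98.5 [616.5  11.4] 613.0059792228852 124 [607.8   2.9] 603.2873259664567
400 100.5 [625.7 -68.1] 612.0078088232309 124 [616.1 -61.5] 603.2598472865207
450 101.5 [628.8 -93.4] 611.827093946085 122 [619.7 -81.8] 604.2552025817744
500 103.5 [ 631.7 -119.5] 611.314908950568 None [0. 0.] 0.0
550 105.5 [ 634.8 -146.6] 610.9836546861396 None [0. 0.] 0.0
```

Wrist view: the trivet frame, front edge at row 124, runs parallel to the far board edge at row 100. I shift 2 mm and lower it.

>>> play_rows(increments=[[0.002,0,0,0,0,0.008,1],[0.002,0,0.005,0,0,0.008,1],[0.002,0,0.01,0,0,0.008,1],[0.002,0,0.014,0,0,0.008,1],[0.002,0,0.017,0,0,0.008,1],[0.002,0,0.018,0,0,0.008,1],[0.002,0,0.018,0,0,0.008,1]])

```text
time_s: 5.82
eef_pos: [548.7, -36.1, 9.5]
ee_rot: [0.998, 0.058, -0.0, -0.0]
wrist_force: [0.3, 0.3, -5.3]
width: 0.106
grip_force: 30.0
```

Still hanging free, with no contact. Continue in small steps.

>>> play_rows(increments=[[0,0,0.001,0,0,0,1],[0,0,0.001,0,0,0,1]])

```text
time_s: 6.08
eef_pos: [548.7, -36.1, 8.5]
ee_rot: [0.998, 0.058, -0.0, -0.0]
wrist_force: [0.8, -0.3, -5.4]
width: 0.107
grip_force: 30.0
```

>>> play_rows(increments=[[0,0,0.001,0,0,0,1],[0,0,0.001,0,0,0,1]])

```text
time_s: 6.32
eef_pos: [548.6, -36.1, 7.5]
ee_rot: [0.998, 0.058, -0.0, -0.0]
wrist_force: [-0.5, -1.2, -5.6]
width: 0.103
grip_force: 30.0
```

>>> play_rows(increments=[[0,0,0.001,0,0,0,1],[0,0,0.001,0,0,0,1]])

```text
time_s: 6.58
eef_pos: [548.6, -36.1, 6.4]
ee_rot: [0.998, 0.059, -0.0, -0.0]
wrist_force: [0.0, -0.0, -5.5]
width: 0.108
grip_force: 30.0
```

>>> play_rows(increments=[[0,0,0.001,0,0,0,1],[0,0,0.001,0,0,0,1]])

```text
time_s: 6.82
eef_pos: [548.6, -36.1, 5.4]
ee_rot: [0.998, 0.059, -0.0, -0.0]
wrist_force: [0.5, -0.3, -5.4]
width: 0.104
grip_force: 30.0
```

>>> play_rows(increments=[[0,0,0.001,0,0,0,1],[0,0,0.001,0,0,0,1]])

```text
time_s: 7.08
eef_pos: [548.9, -36.0, 4.6]
ee_rot: [0.998, 0.059, -0.0, -0.0]
wrist_force: [0.3, 1.7, 0.2]
width: 0.105
grip_force: 30.0
```

Contact: the weight is on the table. Release, rise and go over the teapot.

>>> play_rows(increments=[[0,0,0,0,0,0,0.71],[0,0,0,0,0,0,0.71],[0,0,0,0,0,0,0.71],[0,0,-0.03,0,0,0,0.71],[0,0,-0.08,0,0,0,0.71],[0,0,-0.14,0,0,0,0.71],[0,0,-0.2,0,0,0,0.71],[0,0,-0.25,0,0,0,0.71]])

```text
time_s: 8.07
eef_pos: [548.8, -36.1, 257.1]
ee_rot: [0.998, 0.059, 0.0, 0.0]
wrist_force: [0.9, 0.0, -0.6]
width: 0.293
grip_force: 0.0
```

>>> play_rows(increments=[[0.001,0.05,-0.005,0,0,0.06,0.5],[0.002,0.11,-0.01,0,0,0.12,0.3],[0.004,0.17,-0.015,0,0,0.18,0.3],[0.006,0.23,-0.015,0,0,0.25,0.3],[0.008,0.285,-0.015,0,0,0.32,0.3],[0.008,0.333,-0.015,0,0,0.39,0.3],[0.008,0.333,-0.015,0,0,0.39,0.3],[0.008,0.333,-0.015,0,0,0.39,0.3]])

```text
time_s: 9.07
eef_pos: [595.5, -365.4, 269.1]
ee_rot: [0.991, -0.136, -0.001, -0.0]
wrist_force: [-0.8, -0.6, 0.3]
width: 0.7
grip_force: 0.0
```

```bash
python3 - <<'E'
from h import *
d=cam("wrist");dump(d,"w5");s=load("scene0");
a=cam("scene");dump(a,"s5");b=cam("side");dump(b,"d5")
A=cv2.resize(d["frame"],(480,300),interpolation=cv2.INTER_AREA)
f=a["frame"][150:240,300:440];B=cv2.resize(f,(467,300),interpolation=cv2.INTER_CUBIC)
f=b["frame"][200:310,260:380];D=cv2.resize(f,(320,293),interpolation=cv2.INTER_CUBIC)
C=np.zeros((600,800,3),np.uint8);C[:300,:480]=A;C[300:,:467]=B;C[300:593,480:]=D
cv2.imwrite("pics/w5.png",C[:,:,::-1]);print(env.read_state()["eef_pos"])
E
```

```text
[ 595.84433455 -364.6688381   269.74841436]
```

View pics/w5.png

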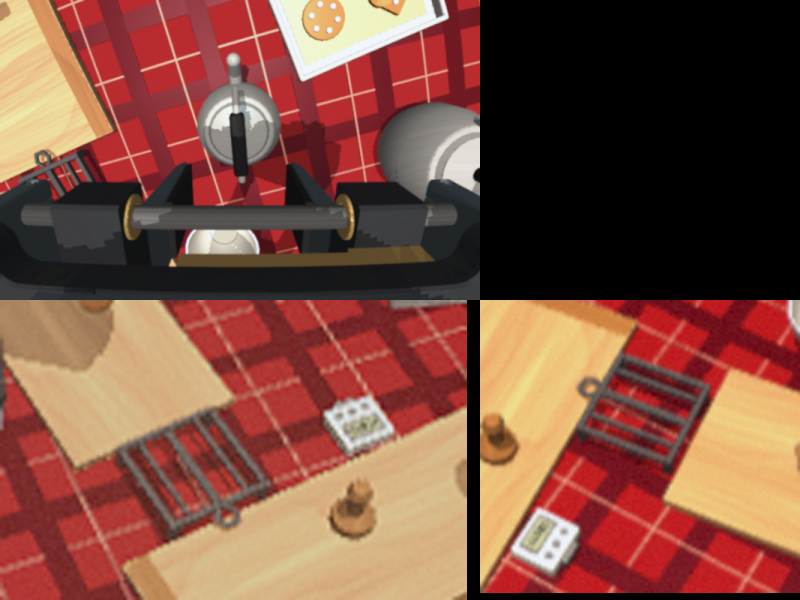

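The bottom crops show the trivet sitting square in the gap and level. The wrist view shows the black grip from about (317,150) to (320,235) in full-size pixels, with the spout up at (312,80). I take a second wrist view for the grip's height.

>>> play_rows(increments=[[0,-0.04,0,0,0,0,0.3],[0,-0.07,0,0,0,0,0.3],[0,-0.07,0,0,0,0,0.3],[0,-0.07,0,0,0,0,0.3]])

```text
time_s: 9.72
eef_pos: [614.6, -298.2, 269.7]
ee_rot: [0.991, -0.136, -0.0, 0.0]
wrist_force: [-0.1, -0.0, 0.0]
width: 0.701
grip_force: 0.0
```

```bash
python3 - <<'E'
from h import *
np.set_printoptions(precision=2,suppress=True)
d=cam("wrist");dump(d,"w6")
E=[]
def grip(d,c0,c1):
    f=d["frame"].max(2).astype(int);m=((f<50)*255).astype(np.uint8)
    M=np.zeros_like(m);M[130:250,c0:c1]=m[130:250,c0:c1]
    c=max(cv2.findContours(M,cv2.RETR_EXTERNAL,cv2.CHAIN_APPROX_NONE)[0],key=cv2.contourArea)
    p=c.reshape(-1,2);v=cv2.fitLine(c,cv2.DIST_L2,0,.01,.01).ravel()
    print(cv2.boundingRect(c),v);
    out=[]
    for r in(175,195):
        out.append((v[2]+(r-v[3])*v[0]/v[1],r))
    return p,np.array(out),(p[:,1].min(),p[:,1].max())
w5=load("w5")
p5,l5,e5=grip(w5,290,345);p6,l6,e6=grip(d,340,480)
def nrm(d,l): 
    v=rays(d,l);return np.cross(v[0],v[1])
n1,n2=nrm(w5,l5),nrm(d,l6);u=np.cross(n1,n2);u/=np.linalg.norm(u);print("dir",u,np.arctan2(u[1],u[0]))
for r in (e5[0],sum(e5)/2,e5[1]):
    x=l5[0,0]+(r-175)*(l5[1,0]-l5[0,0])/20
    v=rays(w5,[[x,r]])[0];k=n2@(d["P"]-w5["P"])/(n2@v);print("pt",w5["P"]+k*v)
g=plane
A=lambda p:(np.array(p,float))/3.336+[300,150]; B=lambda p:np.array(p,float)/2.667+[260,200]
s,q=load("s5"),load("d5")
S=[(213,410),(120,452),(268,487),(172,530)];D=[(660-480,462-300),(707-480,385-300),(580-480,430-300),(622-480,357-300)]
print(tri(s,A(np.array(S)-[0,300]),q,B(D)))
E
```

```text
(307, 151, 24, 84) [  0.09   1.   318.28 192.54]
(385, 152, 31, 85) [  0.09   1.   404.45 191.5 ]
dir [-0.94  0.17  0.3 ] 2.9577786694110975
pt [ 628.53 -372.13  152.89]
pt [ 596.96 -366.26  162.82]
pt [ 565.61 -360.43  172.67]
[[ 487.04   22.23   27.74    2.8 ]
 [ 498.53 -107.77   24.68    6.74]
 [ 604.85   33.89   19.34    7.1 ]
 [ 619.54  -93.06   19.01    4.6 ]]
```

```bash
python3 - <<'E'
from h import *
np.set_printoptions(precision=2,suppress=True)
for n,c,l in(("w5",(318.28,192.54),0.09),("w6",(404.45,191.5),.09)):
    d=load(n);f=d["frame"].max(2).astype(int)
    c0,c1=(290,345) if n=="w5" else (370,440)
    L=[]
    for r in range(155,232,5):
        k=np.nonzero(f[r,c0:c1]<50)[0]+c0
        if len(k)>4: L.append((k.min()-.5,k.max()+.5,r))
    L=np.array(L);print(n,L[::3])
    mid=np.c_[(L[:,0]+L[:,1])/2,L[:,2]]
    for z in (164,170):
        P=plane(d,mid,z);a=np.polyfit(P[:,0],P[:,1],1);print(z,"yaw",np.arctan(a[0]),"y at 597",np.polyval(a,597),P[[0,-1]])
Rt=yaw([np.cos(-.24),np.sin(-.24),0])
E
```

```text
w5 [[306.5 324.5 155. ]
 [307.5 325.5 170. ]
 [308.5 326.5 185. ]
 [309.5 327.5 200. ]
 [310.5 328.5 215. ]
 [312.5 330.5 230. ]]
164 yaw -0.19658114862081869 y at 597 -366.2423880131853 [[ 626.92 -372.41  164.  ]
 [ 565.73 -360.27  164.  ]]
170 yaw -0.19658114862081794 y at 597 -366.3672719018436 [[ 627.84 -372.71  170.  ]
 [ 567.98 -360.83  170.  ]]
w6 [[394.5 413.5 155. ]
 [394.5 414.5 170. ]
 [387.5 414.5 185. ]
 [395.5 414.5 200. ]
 [395.5 414.5 215. ]
 [381.5 414.5 230. ]]
164 yaw -0.25591102368752255 y at 597 -364.4225337980615 [[ 627.5  -372.01  164.  ]
 [ 567.47 -354.22  164.  ]]
170 yaw -0.2559110236875245 y at 597 -362.91457635835593 [[ 628.81 -370.86  170.  ]
 [ 570.09 -353.45  170.  ]]
```

```bash
python3 - <<'E'
from h import *
np.set_printoptions(precision=4,suppress=True)
w5,w6=load("w5"),load("w6")
a=[(315.5,155),(318.5,200),(321.5,230)];b=[(404,155),(405,200),(405.2,215)]
for z in(158,164,170):
    for d,p in((w5,a),(w6,b)):
        P=plane(d,p,z);q=P[-1]-P[0];print(z,np.arctan2(-q[1],-q[0]),P[1])
n=[np.cross(*rays(d,[p[0],p[2]])) for d,p in((w5,a),(w6,b))]
u=np.cross(*n);print(u/np.linalg.norm(u))
v=rays(w5,[(318.3,193)])[0];k=n[1]@(w6["P"]-w5["P"])/(n[1]@v);print(w5["P"]+k*v)
Rt=yaw([np.cos(-.205),np.sin(-.205),0])
for z in (200,145): print(go([597,-366,z],Rt))
E
```

```text
158 -0.19585909114032732 [ 589.5087 -364.3627  158.    ]
158 -0.18891319929584866 [ 589.222 -366.155  158.   ]
164 -0.19585909114032757 [ 591.2025 -364.8305  164.    ]
164 -0.18891319929584857 [ 591.3218 -365.1484  164.    ]
170 -0.19585909114032782 [ 592.8963 -365.2983  170.    ]
170 -0.1889131992958485 [ 593.4217 -364.1418  170.    ]
[-0.9806  0.194   0.0278]
[ 596.7662 -366.222   163.636 ]
[ 0.0013  0.0695  0.0696  0.0005  0.0007 -0.0677]
[ 0.0014  0.0695  0.1246  0.0005  0.0007 -0.0677]
```

>>> play_rows(increments=[[0.001,0.035,0,0,0,-0.04,0.3],[0.0013,0.0695,0.03,0,0,-0.08,0.3],[0.0013,0.0695,0.06,0,0,-0.08,0.3],[0.0013,0.0695,0.06,0,0,-0.08,0.3],[0.0013,0.0695,0.09,0,0,-0.08,0.3],[0.0013,0.0695,0.12,0,0,-0.08,0.3],[0.0013,0.0695,0.1245,0,0,-0.08,0.3],[0.0013,0.0695,0.1245,0,0,-0.08,0.3]])

```text
time_s: 10.78
eef_pos: [597.6, -366.1, 146.5]
ee_rot: [0.995, -0.096, 0.0, 0.0]
wrist_force: [0.2, 0.2, 0.3]
width: 0.701
grip_force: 0.0
```

>>> play_rows(increments=[[0,0,0,0,0,0,1],[0,0,0,0,0,0,1],[0,0,0,0,0,0,1],[0,0,0,0,0,0,1],[0,0,0,0,0,0,1],[0,0,0,0,0,0,1]])

```text
time_s: 11.52
eef_pos: [597.0, -365.8, 144.9]
ee_rot: [0.995, -0.096, -0.0, 0.0]
wrist_force: [-0.9, 0.4, 0.3]
width: 0.174
grip_force: 30.0
```

>>> play_rows(increments=[[0,0,-0.005,0,0,0,1],[0,0,-0.02,0,0,0,1],[0,0,-0.045,0,0,0,1],[0,0,-0.07,0,0,0,1],[0,0,-0.085,0,0,0,1],[0,0,-0.09,0,0,0,1],[0,0,-0.09,0,0,0,1]])

```text
time_s: 12.4
eef_pos: [596.9, -365.6, 234.6]
ee_rot: [0.995, -0.096, -0.001, -0.0]
wrist_force: [1.1, -0.2, -6.3]
width: 0.17
grip_force: 30.0
```

>>> play_rows(increments=[[-0.004,-0.01,0,0,0,0,1],[-0.012,-0.034,0,0,0,0,1],[-0.025,-0.071,0,0,0,0,1],[-0.04,-0.112,0,0,0,0,1],[-0.055,-0.157,0,0,0,0,1],[-0.071,-0.202,0,0,0,0,1],[-0.086,-0.244,0,0,0,0,1],[-0.098,-0.28,0,0,0,0,1],[-0.106,-0.303,0,0,0,0,1],[-0.1095,-0.3125,0,0,0,0,1],[-0.1104,-0.3144,0,0,0,0,1],[-0.1104,-0.3144,0,0,0,0,1]])

```text
time_s: 13.9
eef_pos: [549.1, -36.6, 234.9]
ee_rot: [0.995, -0.097, -0.0, 0.0]
wrist_force: [0.1, -0.7, -5.5]
width: 0.169
grip_force: 30.0
```

>>> play_rows(increments=[[0,-0.0005,0.005,0,0,0,1],[0,-0.0005,0.017,0,0,0,1],[0,-0.0005,0.032,0,0,0,1],[0,-0.0005,0.044,0,0,0,1],[0,-0.0005,0.051,0,0,0,1],[0,-0.0005,0.053,0,0,0,1],[0,-0.0005,0.053,0,0,0,1]])

```text
time_s: 14.78
eef_pos: [549.3, -35.5, 182.1]
ee_rot: [0.995, -0.096, -0.0, 0.0]
wrist_force: [-0.4, -0.1, -5.6]
width: 0.18
grip_force: 30.0
```

>>> play_rows(increments=[[0,0,0.001,0,0,0,1],[0,0,0.002,0,0,0,1],[0,0,0.002,0,0,0,1]])

```text
time_s: 15.15
eef_pos: [549.0, -35.5, 180.0]
ee_rot: [0.995, -0.096, -0.0, 0.0]
wrist_force: [-0.0, 0.3, -4.9]
width: 0.171
grip_force: 30.0
```

>>> play_rows(increments=[[0,0,0.001,0,0,0,1],[0,0,0.0015,0,0,0,1],[0,0,0.0015,0,0,0,1]])

```text
time_s: 15.52
eef_pos: [549.0, -35.5, 178.4]
ee_rot: [0.995, -0.096, -0.0, 0.0]
wrist_force: [-0.0, 0.5, -6.4]
width: 0.173
grip_force: 30.0
```

>>> play_rows(increments=[[0,0,0.001,0,0,0,1],[0,0,0.001,0,0,0,1]])

```text
time_s: 15.78
eef_pos: [549.0, -35.5, 177.4]
ee_rot: [0.995, -0.096, -0.001, 0.0]
wrist_force: [1.1, -0.2, -5.8]
width: 0.176
grip_force: 30.0
```

>>> play_rows(increments=[[0,0,0.0005,0,0,0,1],[0,0,0.001,0,0,0,1],[0,0,0.001,0,0,0,1]])

```text
time_s: 16.15
eef_pos: [549.1, -35.5, 176.6]
ee_rot: [0.995, -0.096, -0.0, 0.0]
wrist_force: [-0.1, -0.3, -1.9]
width: 0.176
grip_force: 30.0
```

>>> play_rows(increments=[[0,0,0.0004,0,0,0,1],[0,0,0.0004,0,0,0,0.7],[0,0,0.0004,0,0,0,0.4],[0,0,0.0004,0,0,0,0.4],[0,0,0.0004,0,0,0,0.4],[0,0,-0.01,0,0,0,0.4],[0,0,-0.03,0,0,0,0.4],[0,0,-0.07,0,0,0,0.4],[0,0,-0.12,0,0,0,0.4]])

```text
time_s: 17.27
eef_pos: [548.6, -35.5, 297.9]
ee_rot: [0.995, -0.096, -0.001, -0.0]
wrist_force: [0.7, 0.1, -0.0]
width: 0.599
grip_force: 0.0
```

>>> play_rows(increments=[[-0.015,-0.03,0,0,0,-0.05,0.4],[-0.04,-0.075,0,0,0,-0.11,0.7],[-0.065,-0.12,0,0,0,-0.17,1],[-0.09,-0.165,0,0,0,-0.24,1],[-0.109,-0.196,0.02,0,0,-0.313,1],[-0.109,-0.196,0.08,0,0,-0.313,1],[-0.109,-0.196,0.13,0,0,-0.313,1],[-0.109,-0.196,0.13,0,0,-0.313,1],[-0.109,-0.196,0.13,0,0,-0.313,1]])

```text
time_s: 18.4
eef_pos: [480.8, 177.9, 168.5]
ee_rot: [0.998, 0.06, 0.001, -0.0]
wrist_force: [0.3, -0.2, 0.8]
width: 0.008
grip_force: 0.0
```

```bash
python3 - <<'E'
from h import *
s=env.read_state();print(s["eef_pos"],s["joints"])
d=cam("wrist");dump(d,"w7");a=cam("scene");dump(a,"s7");b=cam("side");dump(b,"d7")
A=cv2.resize(d["frame"],(480,300),interpolation=cv2.INTER_AREA)
f=a["frame"][130:240,300:440];B=cv2.resize(f,(380,299),interpolation=cv2.INTER_CUBIC)
f=b["frame"][180:310,240:400];D=cv2.resize(f,(369,300),interpolation=cv2.INTER_CUBIC)
C=np.zeros((600,800,3),np.uint8);C[:300,:480]=A;C[300:599,:380]=B;C[300:600,400:769]=D
cv2.imwrite("pics/w7.png",C[:,:,::-1])
h=cv2.cvtColor(d["frame"],cv2.COLOR_RGB2HSV);m=cv2.inRange(h,(0,0,140),(179,60,255))
c=max(cv2.findContours(m,cv2.RETR_EXTERNAL,cv2.CHAIN_APPROX_SIMPLE)[0],key=cv2.contourArea)
p=cv2.approxPolyDP(c,3,True).reshape(-1,2);np.set_printoptions(precision=1,suppress=True);print(np.c_[p,plane(d,p,20)])
E
```

```text
[480.80201664 177.92667739 168.54446619] [2.37738193e-01 3.90790503e-01 1.67802035e+00 2.93461759e-04
 1.07147967e+00 1.68852425e+00]
[[ 619.    68.   620.2  -81.    20. ]
 [ 595.    77.   608.3  -58.9   20. ]
 [ 594.    88.   598.7  -60.6   20. ]
 [ 582.    91.   594.2  -49.4   20. ]
 [ 584.    98.   588.5  -53.1   20. ]
 [ 575.   110.   576.7  -47.2   20. ]
 [ 578.   137.   553.3  -57.4   20. ]
 [ 571.   137.   552.3  -50.3   20. ]
 [ 583.   162.   531.1  -69.7   20. ]
 [ 576.   159.   532.9  -61.6   20. ]
 [ 576.   169.   523.6  -64.5   20. ]
 [ 570.   165.   526.5  -57.1   20. ]
 [ 612.   218.   480.3 -120.5   20. ]
 [ 634.   224.   476.9 -148.8   20. ]
 [ 636.   230.   470.8 -153.8   20. ]
 [ 639.   218.   483.8 -152.3   20. ]
 [ 629.   212.   488.6 -137.9   20. ]
 [ 639.   213.   488.9 -150.2   20. ]
 [ 639.    68.   624.1 -102.1   20. ]]
```

View pics/w7.png

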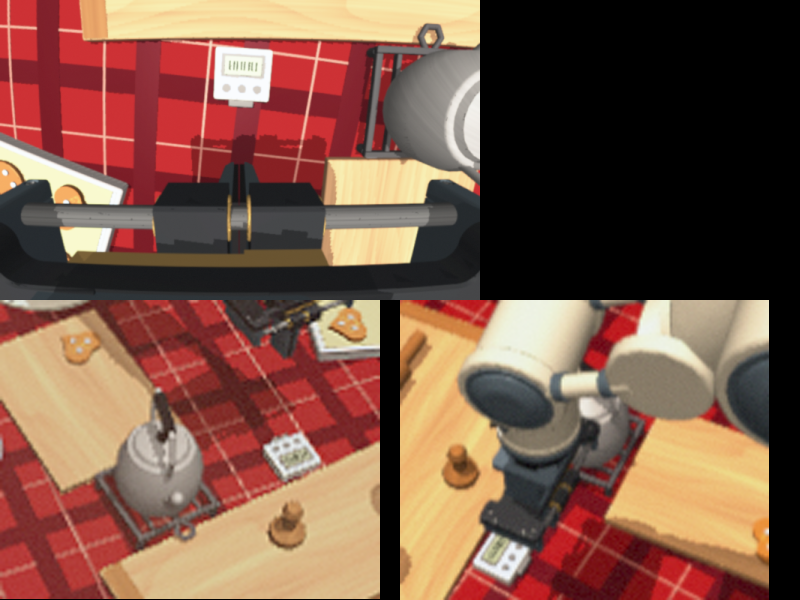

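The crops show the teapot upright in the middle of the trivet. The wrist view shows the timer body at about (285–363, 63–136) in full-size pixels, with its key at (304–337, 136–143) facing the shut fingers.

```bash
python3 - <<'E'
from h import *
np.set_printoptions(precision=1,suppress=True)
d=load("w7");h=cv2.cvtColor(d["frame"],cv2.COLOR_RGB2HSV);m=cv2.inRange(h,(0,0,120),(179,70,255))
M=np.zeros_like(m);M[57:155,275:372]=m[57:155,275:372]
c=max(cv2.findContours(M,cv2.RETR_EXTERNAL,cv2.CHAIN_APPROX_SIMPLE)[0],key=cv2.contourArea)
p=cv2.approxPolyDP(c,2.5,True).reshape(-1,2);print(np.c_[p,plane(d,p,20)])
e=[]
for col in (200,260,400,440):
    hh=h[:,col].astype(int);r=[i for i in range(35,80) if not 14<=hh[i,0]<=28][0]-.5;e.append((col,r))
E=plane(d,e,15);print("edge",E,np.arctan2(E[0,0]-E[-1,0],-(E[0,1]-E[-1,1])))
s=env.read_state();print(s["eef_pos"],R.from_quat(s["ee_rot"]).as_matrix()[:,0])
E
```

```text
[[290.   61.  583.2 213.8  20. ]
 [287.   65.  579.7 216.   20. ]
 [285.  130.  524.7 212.2  20. ]
 [303.  132.  524.8 196.2  20. ]
 [305.  140.  518.  193.7  20. ]
 [335.  143.  518.5 166.8  20. ]
 [338.  135.  525.9 165.1  20. ]
 [355.  136.  526.8 149.9  20. ]
 [359.  125.  536.8 147.8  20. ]
 [363.   69.  584.2 151.2  20. ]
 [352.   65.  586.3 161.   20. ]]
edge [[583.2 292.6  15. ]
 [589.4 240.7  15. ]
 [603.2 121.1  15. ]
 [607.2  86.3  15. ]] -3.0258828219920972
[480.9 178.  168.6] [1.  0.1 0. ]
```

>>> play_rows(increments=[[0,0.0025,0.04,0,0,0,1],[0,0.0025,0.09,0,0,0,1],[0,0.0025,0.13,0,0,0,1],[0,0.0025,0.155,0,0,0,1],[0,0.0025,0.1635,0,0,0,1],[0,0.0025,0.1635,0,0,0,1],[0.008,0.0025,0.1635,0,0,0,1],[0.016,0.0025,0.1635,0,0,0,1],[0.018,0.0025,0.1635,0,0,0,1],[0.018,0.0025,0.1635,0,0,0,1]])

```text
time_s: 19.8
eef_pos: [497.9, 177.5, 3.2]
ee_rot: [0.998, 0.06, -0.0, -0.0]
wrist_force: [-0.8, 0.2, -0.1]
width: 0.002
grip_force: 0.0
```

>>> play_rows(increments=[[0.001,0,0,0,0,0,1],[0.002,0,0,0,0,0,1],[0.003,0,0,0,0,0,1],[0.004,0,0,0,0,0,1],[0.005,0,0,0,0,0,1],[0.006,0,0,0,0,0,1],[0.007,0,0,0,0,0,1],[0.008,0,0,0,0,0,1],[0.009,0,0,0,0,0,1],[0.01,0,0,0,0,0,1]])

```text
time_s: 21.05
eef_pos: [507.7, 178.6, 3.0]
ee_rot: [0.998, 0.06, -0.0, -0.0]
wrist_force: [-1.2, -0.3, 0.1]
width: 0.004
grip_force: 0.4
```

```bash
cat > t.py <<'E'
from h import *
np.set_printoptions(precision=1,suppress=True)
s=env.read_state();print(s["eef_pos"],s["wrist_force"])
d=cam("wrist");h=cv2.cvtColor(d["frame"],cv2.COLOR_RGB2HSV);m=cv2.inRange(h,(0,0,120),(179,70,255))
r=proj(d,np.array([[555,183,20.]]))[0];print("expect",r)
c0,c1,r0,r1=[int(v) for v in(r[0]-90,r[0]+90,max(r[1]-100,0),r[1]+90)]
M=np.zeros_like(m);M[r0:r1,c0:c1]=m[r0:r1,c0:c1]
c=max(cv2.findContours(M,cv2.RETR_EXTERNAL,cv2.CHAIN_APPROX_SIMPLE)[0],key=cv2.contourArea)
p=cv2.approxPolyDP(c,3,True).reshape(-1,2);print(np.c_[p,plane(d,p,20)][:,:4])
E
python3 t.py
```

```text
[507.7 178.6   3. ] [-1.2 -0.3  0.1]
expect [319.9 164.1]
[[244.   74.  588.8 218.6]
 [248.  205.  532.6 212.9]
 [328.  209.  535.1 176.9]
 [331.  218.  531.  175. ]
 [337.  216.  532.2 172.4]
 [338.  209.  535.6 172.4]
 [388.  207.  539.2 150.1]
 [398.   93.  588.8 154.3]
 [395.   76.  595.4 156.7]
 [256.   70.  590.9 213.8]]
```

>>> play_rows(increments=[[0.001,0,0,0,0,0,1],[0.002,0,0,0,0,0,1],[0.003,0,0,0,0,0,1],[0.003,0,0,0,0,0,1]])

```text
time_s: 21.6
eef_pos: [510.4, 178.9, 3.0]
ee_rot: [0.998, 0.06, -0.001, -0.0]
wrist_force: [-3.5, 0.1, 1.8]
width: 0.007
grip_force: 1.3
```

>>> play_rows(increments=[[0.001,0,0,0,0,0,1],[0.002,0,0,0,0,0,1],[0.002,0,0,0,0,0,1]])

```text
time_s: 21.98
eef_pos: [512.5, 179.1, 3.0]
ee_rot: [0.998, 0.06, -0.001, -0.0]
wrist_force: [-3.2, -1.2, 2.1]
width: 0.006
grip_force: 1.9
```

>>> play_rows(increments=[[0.001,0,0,0,0,0,1],[0.001,0,0,0,0,0,1]])

```text
time_s: 22.22
eef_pos: [513.5, 179.3, 3.0]
ee_rot: [0.998, 0.06, -0.001, -0.0]
wrist_force: [-4.8, -2.7, 2.3]
width: 0.006
grip_force: 2.2
```

>>> play_rows(increments=[[0.001,0,0,0,0,0,1],[0.001,0,0,0,0,0,1]])

```text
time_s: 22.48
eef_pos: [513.7, 179.3, 2.9]
ee_rot: [0.998, 0.06, -0.001, 0.0]
wrist_force: [-7.0, -3.4, 5.2]
width: 0.003
grip_force: 3.9
```

>>> play_rows(increments=[[0.0005,0,0,0,0,0,1],[0.0005,0,0,0,0,0,1]])

```text
time_s: 22.72
eef_pos: [513.7, 179.3, 2.9]
ee_rot: [0.998, 0.06, -0.002, 0.0]
wrist_force: [-10.2, -4.7, 6.7]
width: 0.006
grip_force: 4.8
```

```bash
python3 t.py
```

```text
[513.7 179.3   2.9] [-10.2  -4.7   6.7]
expect [319.7 178. ]
[[244.   84.  590.9 218.9]
 [248.  215.  534.1 213.3]
 [386.  217.  540.6 150.9]
 [397.   96.  593.7 155.2]
 [394.   86.  597.5 157.2]]
```

The force rises stiffly past 10 N with no more travel, so the key is at its stop. I hold a little firmer, then back straight off.

>>> play_rows(increments=[[0.0004,0,0,0,0,0,1],[0.0004,0,0,0,0,0,1],[0.0004,0,0,0,0,0,1]])

```text
time_s: 23.15
eef_pos: [513.8, 179.3, 2.9]
ee_rot: [0.998, 0.06, -0.002, 0.0]
wrist_force: [-10.6, -3.4, 8.5]
width: 0.008
grip_force: 5.6
```

>>> play_rows(increments=[[-0.002,0,0,0,0,0,1],[-0.005,0,0,0,0,0,1],[-0.009,0,0,0,0,0,1],[-0.018,0,0,0,0,0,1],[-0.03,0,-0.005,0,0,0,1],[-0.035,0,-0.04,0,0,0,1],[-0.035,0,-0.1,0,0,0,1],[-0.035,0,-0.15,0,0,0,1],[-0.035,0,-0.165,0,0,0,1],[-0.035,0,-0.165,0,0,0,1]])

```text
time_s: 24.4
eef_pos: [480.9, 175.5, 169.2]
ee_rot: [0.998, 0.06, 0.001, -0.0]
wrist_force: [-0.3, -0.9, 0.4]
width: 0.006
grip_force: 0.0
```

```bash
python3 t.py; python3 - <<'E'
from h import *
np.set_printoptions(precision=1,suppress=True)
# bystanders / teapot / trivet: compare scene images before and after, outside of moved things
a=load("scene0")["frame"].astype(int);d=cam("scene");dump(d,"s9");b=d["frame"].astype(int)
for n,(c,r) in {"bowl":(284,186),"cup":(453,197),"stamp":(405,213),"bigpot":(195,228)}.items():
    w=slice(r-20,r+20),slice(c-20,c+20);print(n,np.abs(a[w]-b[w]).mean())
w=slice(150,240),slice(300,395);print("pot since s7",np.abs(load("s7")["frame"][w].astype(int)-b[w]).mean())
d=cam("wrist");h=cv2.cvtColor(d["frame"],cv2.COLOR_RGB2HSV).astype(int)
e=[]
for col in (200,260,400,440):
    r=[i for i in range(35,80) if not 14<=h[i,col,0]<=28][0]-.5;e.append((col,r))
print("edge",plane(d,e,15)[:,:2])
E
```

```text
[480.9 175.5 169.2] [-0.3 -0.9  0.4]
expect [319.2  99. ]
[[356.   52.  597.5 156.7]
 [284.   50.  591.8 217.4]
 [280.   59.  584.2 220.1]
 [278.   55.  587.2 222.1]
 [270.  150.  505.5 221.6]
 [279.   60.  583.2 220.8]
 [281.  118.  534.9 214.4]
 [300.  121.  534.2 197.5]
 [303.  130.  526.7 194. ]
 [332.  131.  528.9 168.4]
 [336.  122.  537.1 165.9]
 [355.  120.  540.9 149.5]]
bowl 2.4947916666666665
cup 1.975625
stamp 2.9647916666666667
bigpot 1.9127083333333332
pot since s7 2.2283040935672513
edge [[583.5 289.4]
 [589.7 237.8]
 [603.4 118.9]
 [607.4  84.3]]
```

```bash
python3 -c "
from bench import env
print(env.finish_job())"
```

```text
the job is handed in; nothing more can be done
None
```

I handed in the finished job at about 24.5 s: the trivet stands square and level in the gap, the small teapot is upright on its middle, and the timer lies against the far board. I judged the key fully in from about 10 N with no further travel, since its joint cannot be read directly; the bowl, cup and stamp look unmoved in the scene view.

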